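Scan in a phone repair tray

TASK

Book the phone repair in: squeeze the trigger of the clamped barcode scanner fully home and let it spring back to wake it, then pick up the white repair tray by its green handle with the phone and the tin still lying in it. Bring it to the scanner and finish while holding it in the air, still and level, with its label squarely facing the scanner window, centred on the window and about 10 cm in front of it. Keep the tray from tipping throughout, do not knock it against the scanner, and leave the bottle, the yellow cup and the craft knife where they are.

Things in the scene. Friction and masses are not known exactly. Their poses are not given: they have to be found in the camera images.
- scanner: Blue pistol-shaped barcode scanner fixed level on its side on a steel stand. Origin: bench level under the stand's column; z up. In its axes: head 52 (x) x 54 (z) from y = +45 to -95, centre line 145 above the bench; beam leaves in -y; black grip sticks out in -x to x = -130 (28 high, y = 0 to 32), free air above and below it. Top at 175 mm. Foot 130 x 150, 14 high.
- scanner_window (a point): Centre of the scanner's amber window, at (0, -95, 145) mm in the scanner's axes; its axes are the scanner's. The beam leaves it in -y.
- scanner_grip (a point): Where to squeeze, at (-74, 11, 145) mm in the scanner's axes: midway across grip and squeezed trigger. Fingers come from straight above and close along the scanner's y, one on the grip's back (y = +32), one on the trigger. Grip and trigger together span y = -22 to +32 released, -10 to +32 squeezed.
- trigger (a joint): Angle of the orange trigger on the grip's -y side (rad): 0 released, 0.30 fully squeezed (stop). Hinged about the vertical near the head, at (-36, -4) mm in the scanner's axes; springs back by itself. 55 long, 8 thick, 20 high. About 2 N at the press point starts it, about 8 N holds it fully home.
- trigger_press (a point): Middle of the trigger, 40 mm from its hinge; released it is at (-74, -17, 145) mm in the scanner's axes, and it moves 12 mm towards the grip (+y).
- rest: Fixed black block, 160 x 200 x 35 mm high, rubber topped, on which the tray stands. Origin in the middle of its underside.
- tray: White open tray, 200 (x) x 240 (y) mm, walls 40 high, 5 thick, floor 5 thick, with a low wall (27 high) along y through its middle and above it a handle along y. About 0.32 kg (give or take 15 %). Origin in the middle of its underside, z up; the label is on the +y end, which starts roughly towards the scanner.
- tray_handle (a point): Middle of the tray's green handle bar, 89 mm above the tray's underside. The bar runs along the tray's y: 190 long, 12 thick (x), 24 high; posts carry it 90 mm either side of the middle. The empty tray balances at its middle; loaded, the balance point lies up to about 20 mm along the bar, as phone and tin lie.
- tray_label (a point): Centre of the white label with black bars on the tray's end wall, at (0, 121, 20) mm in the tray's axes. It faces the tray's +y.
- phone: Black phone lying loose and flat on the tray floor on one side of the handle, 72 (x) x 150 (y) x 8 mm, about 0.18 kg (give or take 20 %). Origin in the middle of its underside.
- tin: Round red screw tin, 52 across, 22 high, about 0.07 kg, loose on the tray floor on the other side of the handle. Origin in the middle of its underside.
- bottle: Small amber bottle with a red cap, 48 across, 85 high, standing loose. Origin in the middle of its underside.
- pen_cup: Yellow cup, 64 across, 75 high, standing loose. Origin in the middle of its underside.
- knife: Green craft knife, blade in, 140 (x) x 22 x 14 mm high, lying loose. Origin in the middle of its underside.
Not all that is in view belongs to the job. What is shaped like the bottle but black or purple is not meant. Several things have the shape of the knife; the one meant has the colours described above.

How it is judged:
By the outcome, as a careful person would: the job done as asked, in the order asked, and still so for the second after the job is handed in, while the arm keeps its last pose, push and grip.
It also fails if it takes over 45 s, if anything falls off the work surface, if the arm or the gripper's body presses on something with over 40 N, if the wrist force passes 120 N, or if a joint passes its speed limit or range.

ROBOT

A 6-joint arm with a two-finger parallel gripper is mounted at the origin on the work surface. World frame = base frame: x ahead of the robot, y to its left, z up, the work surface at z = 0. Lengths are in m, angles in rad, forces in N, time in s.
With the tool pointing down it reaches from about 0.275 to 1 m from the base axis. Payload 8.4 kg.
Tool frame: the origin (TCP) lies at the very end of the fingers, on their centre line; the grasp point (between the pads) lies 19 mm behind it; y points along the fingers, z is the direction in which the jaws open and shut, and the axes are right-handed (so a half turn about y gives the same grasp; the last joint's range is limited). The gripper opens to 85 mm and grips with 20 to 120 N. Pads are 22 mm wide; open, the fingers measure 114 mm over their backs; the gripper's body (76 mm by 85 mm) begins 54 mm behind the grasp point. The pads swing forward as they close: fully open they stand 13 mm farther back than shut.
Start: joints at [1.306, 0.353, 1.633, -0, 1.155, -0.002], TCP at [0.162, 0.604, 0.231] pointing down, gripper open.
Joint ranges: [-2.63, 2.63], [-0.92, 2.1], [0.06, 2.66], [-1.3, 4.44], [0, 2.69], [-3.02, 3.02]. Speed limits (rad/s): [2.22, 2.22, 2.79, 3.14, 3.14, 3.14].

INTERFACE

Orientations are given as [roll, pitch, yaw] about the fixed x, y, z axes, in that order (R = Rz(yaw) Ry(pitch) Rx(roll)).
In Python, from workcell import ctrl gives the robot as it stands.
- The arm moves only by the shell command python3 -m jog 'ROWS'. ROWS is JSON, a list of rows, each a list of 3 entries, a list of its own where there are three numbers: the finger opening in cm, from 0 to 8.54, then the shift along the tool's x, y, z in cm, then the turn about the tool's y in degrees. A call has 1 to 20 rows; each row shifts and turns the commanded pose from where the row before left it, along the tool's axes as they then stand; what a row does not reach is not made up. A row lasts 1/8 s, in which the tool goes at most 62.5 mm and 10.7 degrees, less where a joint would pass 70% of its speed; a pose out of reach is approached as far as the arm can. A call is refused whole if a number of a shift passes 6.25 or a number of a turn 10.7, either way. A call with a gripper value outside its range is refused whole. The fingers move at their own pace and stop on an object; the grip force is fixed at half the most. Time passes only in rows, so rows that do not move let the fingers close. It gives the time, the measured TCP pose, the force and the opening at its end, in the units of the state.
- ctrl.state(): the state, without advancing time (a new reading comes with each control period).
- ctrl.camera(name): name is "scene" or "top" or "wrist"; returns a dict with "color" (480x640x3 uint8, red, green, blue), "mtx" (3x3 intrinsics, pixels), "R" (3x3) and "t" (3): a world point X has camera coordinates R X + t. Camera axes: x right, y down, z forward; pixel columns grow to the right and rows downward; lengths in m; the calibration is good to about 2 mm. A picture is of the moment at which its call begins. There is no depth.
- ctrl.hand_in(): hands the job in, once; it reports no verdict.
The state is a dict: "clock": time; "qpos": joint angles; "qd": joint speeds; "effort": joint torques, N m; "eef_pos": TCP position; "eef_rot": TCP orientation; "force": force on the tool from outside, world axes, zero at the start; "torque": the same for the moment, N m; "opening": finger opening in m.
Only numpy, scipy, OpenCV 4.12 (cv2) and the standard library are available. Lean on these libraries where they do the work, as an engineer would, in place of code of your own. Each camera call takes 0.05 s, during which the arm holds its last target. There are 200 camera calls.

## Working session

There is one attempt and no reset: what is moved stays moved. The work goes in short steps, Python scripts to look and compute and a shell command to move; the robot and the scene stay as the last step left them, time stands still between calls to the robot, and variables do not carry over. Pictures are saved under pics/ and viewed, about 8 in all and at most 12, crops included, and the job is handed in when it is done.

```bash
mkdir -p pics; ls; python3 - <<'E'
from workcell import ctrl
import cv2,json
for n in ("scene","top"):
    c=ctrl.camera(n); cv2.imwrite(f"pics/{n}0.png",c["color"][:,:,::-1])
    print(n,c["mtx"].tolist(),c["R"].round(3).tolist(),c["t"].round(3).tolist())
s=ctrl.state(); print({k:(v.round(3).tolist() if hasattr(v,'round') and hasattr(v,'tolist') else v) for k,v in s.items()})
E
```

```text
pics
scene [[576.3627121845349, 0.0, 312.49812931795685], [0.0, 576.3627121845349, 244.00936062023356], [0.0, 0.0, 1.0]] [[-0.459, 0.889, 0.012], [0.545, 0.291, -0.786], [-0.702, -0.354, -0.618]] [0.109, -0.302, 1.958]
top [[500.1665801282682, 0.0, 305.6868217499864], [0.0, 500.1665801282682, 237.2058218650156], [0.0, 0.0, 1.0]] [[-0.008, -1.0, 0.007], [-0.997, 0.007, -0.072], [0.071, -0.008, -0.997]] [0.164, 0.593, 1.377]
{'clock': 0.1, 'qpos': [1.306, 0.354, 1.634, -0.0, 1.155, -0.002], 'qd': [0.0, -0.0, -0.0, 0.0, 0.0, 0.0], 'effort': [-0.001, -60.636, -34.282, 0.0, 0.004, -0.0], 'eef_pos': [0.162, 0.603, 0.231], 'eef_rot': [-1.572, 0.0, -0.263], 'force': [1.231, 0.149, 0.388], 'torque': [0.024, 0.019, 0.064], 'opening': 0.08534621302411358}
```

View pics/top0.png

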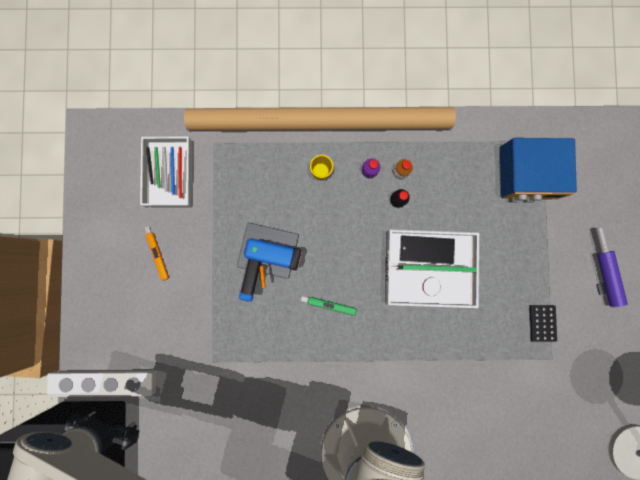

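View pics/scene0.png

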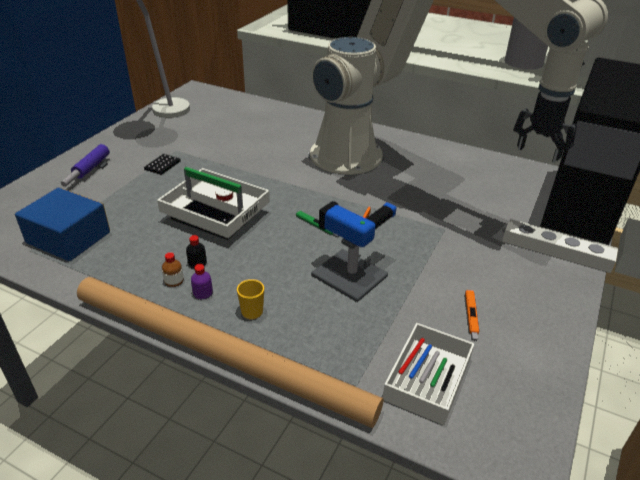

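The top view shows the scanner head at (270,252), its grip running down to (245,297) and the window end at (300,256). The tray is at (433,268) with the green handle along v≈268, the phone at (427,249) and the tin at (432,286).

Possible mix-ups:
- **Knife:** green (330,305) is the one meant, not orange (157,252) or purple (608,265).
- **Bottle:** amber (404,168) is the one meant, not purple (371,168) or black (400,198).
- **White trays:** the repair tray with the handle is at (433,268); the pen tray is at (165,172).
- **Blue objects:** the scanner is at (270,252); the box is at (538,168).

```bash
cat > h.py <<'E'
import numpy as np, cv2
from workcell import ctrl
def ray(c,uv,z):
    uv=np.atleast_2d(np.asarray(uv,float)); d=np.c_[uv,np.ones(len(uv))]@np.linalg.inv(c["mtx"]).T@c["R"]
    o=-c["R"].T@c["t"]; return o+d*((z-o[2])/d[:,2])[:,None]
def proj(c,X):
    p=(np.atleast_2d(X)@c["R"].T+c["t"])@c["mtx"].T; return p[:,:2]/p[:,2:]
def hsv(c): return cv2.cvtColor(c["color"],cv2.COLOR_RGB2HSV)
def blobs(m,amin=20):
    cs,_=cv2.findContours(m.astype(np.uint8),cv2.RETR_EXTERNAL,cv2.CHAIN_APPROX_NONE)
    return sorted([k for k in cs if cv2.contourArea(k)>=amin],key=cv2.contourArea,reverse=True)
E
python3 - <<'E'
from h import *
c=ctrl.camera("top"); H=hsv(c)
def show(name,lo,hi,z,box):
    m=cv2.inRange(H,lo,hi); k=np.zeros_like(m); u0,v0,u1,v1=box; k[v0:v1,u0:u1]=m[v0:v1,u0:u1]
    for b in blobs(k,15)[:3]:
        r=cv2.minAreaRect(np.float32(ray(c,b[:,0],z)[:,:2])); print(name,cv2.boundingRect(b),np.round(cv2.boxPoints(r),4).tolist(),'c',np.round(r[0],4))
show("head",(100,120,60),(125,255,255),0.172,(225,225,315,310))
show("trig",(5,150,100),(22,255,255),0.155,(225,225,315,310))
show("handle",(45,100,50),(85,255,255),0.136,(380,255,490,280))
show("knife",(45,100,50),(85,255,255),0.014,(295,285,365,325))
show("tray",(0,0,185),(180,40,255),0.075,(375,220,490,315))
im=c["color"]
a=cv2.resize(im[215:325,220:380],None,fx=5,fy=5,interpolation=cv2.INTER_CUBIC); cv2.imwrite("pics/crop1.png",a[:,:,::-1])
E
```

```text
head (244, 239, 50, 29) [[0.5078999996185303, 0.20059999823570251], [0.5593000054359436, 0.1891999989748001], [0.5852000117301941, 0.3057999908924103], [0.5336999893188477, 0.3172000050544739]] c [0.5465 0.2532]
head (239, 292, 14, 9) [[0.4255000054836273, 0.2962000072002411], [0.4431000053882599, 0.2921999990940094], [0.4503999948501587, 0.32429999113082886], [0.4327999949455261, 0.32829999923706055]] c [0.4379 0.3102]
trig (260, 265, 5, 23) [[0.4602000117301941, 0.27219998836517334], [0.4611999988555908, 0.26260000467300415], [0.5162000060081482, 0.2685999870300293], [0.5151000022888184, 0.2782999873161316]] c [0.4882 0.2704]
handle (402, 265, 74, 7) [[0.49630001187324524, -0.2718000113964081], [0.5060999989509583, -0.27230000495910645], [0.5145000219345093, -0.08540000021457672], [0.5047000050544739, -0.08500000089406967]] c [ 0.5054 -0.1786]
knife (308, 297, 49, 18) [[0.37689998745918274, 0.024700000882148743], [0.3970000147819519, 0.019500000402331352], [0.4309000074863434, 0.15139999985694885], [0.4106999933719635, 0.1565999984741211]] c [0.4039 0.0881]
tray (388, 230, 91, 78) [[0.3991999924182892, -0.2978000044822693], [0.6004999876022339, -0.3061999976634979], [0.6104999780654907, -0.06440000236034393], [0.4092999994754791, -0.05609999969601631]] c [ 0.5049 -0.1811]
```

View pics/crop1.png

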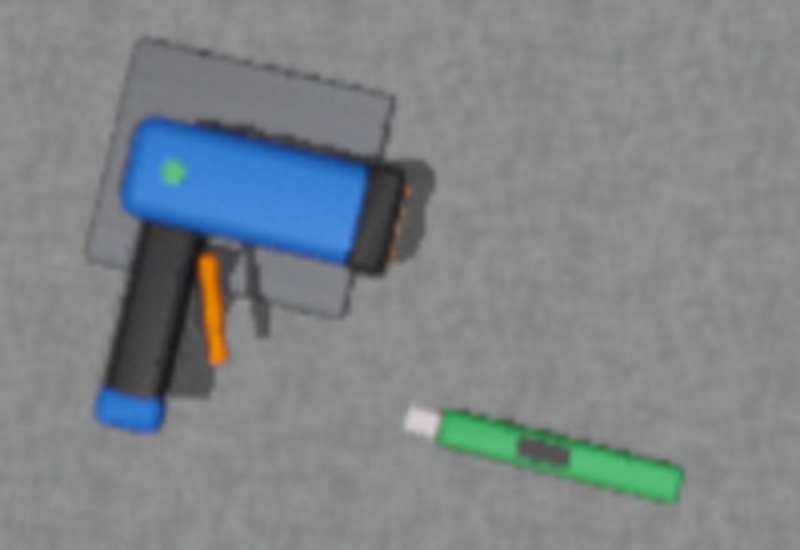

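The close crop confirms the choice: blue head, black grip with the orange trigger on its window side (crop ~(212,310)), window facing right, and the green knife clear of it. The scanner origin is about (0.550, 0.268) with yaw -0.219. I'm moving above the grip.

```bash
cat >> h.py <<'E'
from scipy.spatial.transform import Rotation as Ro
SC=(np.array([.550,.2678]),-.219)
def scw(p,sc=SC):  # scanner axes mm -> world
    p=np.array(p)/1000; c,s=np.cos(sc[1]),np.sin(sc[1]); return np.array([sc[0][0]+c*p[0]-s*p[1],sc[0][1]+s*p[0]+c*p[1],p[2]])
def togo(X,yaw):
    s=ctrl.state(); R=Ro.from_euler("xyz",s["eef_rot"]); d=R.inv().apply(np.array(X)-s["eef_pos"])*100
    print("tool shift cm",d.round(2),"turn deg",round(-np.degrees(yaw-s["eef_rot"][2]),2),"rot",np.round(s["eef_rot"],4),"pos",np.round(s["eef_pos"],4))
E
python3 -m jog '[[8.5,[2,0,-1],-2.5],[8.5,[4,0,-2.5],0],[8.5,[4,0,-2.5],0],[8.5,[4,0,-2.5],0],[8.5,[4,0,-2.5],0],[8.5,[4,0,-2.5],0],[8.5,[4,0,-2.5],0],[8.5,[4,0,-2.5],0],[8.5,[4,0,-2.5],0],[8.5,[3,0,-2],0],[8.5,[0.8,0,-0.3],0],[8.5,[0,0,0],0]]'
python3 - <<'E'
from h import *
print(scw([-74,11,126])); togo(scw([-74,11,126]),-.219)
c=ctrl.camera("wrist"); cv2.imwrite("pics/w1.png",c["color"][:,:,::-1])
print("grip pt px",proj(c,[scw([-74,11,159]),scw([-74,32,159]),scw([-74,-17,155]),scw([-130,32,159]),scw([-130,0,159])]).round())
E
```

```text
clock: 1.65
eef_pos: [0.4799, 0.2932, 0.2311]
eef_rot: [-1.571, 0.001, -0.22]
force: [-0.1, -0.1, 0.4]
opening: 0.0849
[0.48015727 0.29461403 0.126     ]
tool shift cm [-0.   10.51  0.14] turn deg -0.07 rot [-1.5708e+00  6.0000e-04 -2.2020e-01] pos [0.4799 0.2932 0.2311]
grip pt px [[317. 251.]
 [354. 251.]
 [267. 249.]
 [357. 148.]
 [295. 148.]]
```

View pics/w1.png

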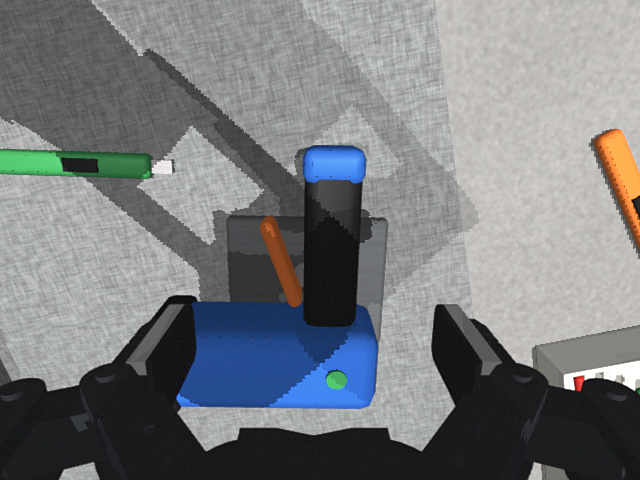

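The wrist view shows the grip spanning u 303–366 at the tip (row 148), against 295–357 predicted. The scanner is therefore about 4 mm further in +y. I'll refine this from the head outline.

```bash
python3 - <<'E'
from h import *
c=ctrl.camera("wrist")
print("R",c["R"].round(3).tolist(),"C",(-c["R"].T@c["t"]).round(3))
ca,sa=np.cos(-.219),np.sin(-.219)
def loc(uv,z): 
    d=ray(c,uv,z)[:,:2]-SC[0]; return (np.c_[ca*d[:,0]+sa*d[:,1],-sa*d[:,0]+ca*d[:,1]]*1000).round(1).tolist()
print("grip tip L,R (0,32; -130)",loc([[303,150],[366,150],[334,146]],.157))
print("grip edges row 250",loc([[305,250],[358,250]],.159))
print("trigger row250 (-21..-13)",loc([[268,250],[288,250]],.155))
print("head back (45), sides(-26,26)",loc([[378,350],[300,303],[300,407]],[.165]))
E
```

```text
R [[0.217, 0.976, -0.0], [0.936, -0.208, 0.286], [0.279, -0.062, -0.958]] C [0.408 0.309 0.373]
grip tip L,R (0,32; -130) [[-129.6, 4.1], [-129.6, 37.1], [-131.6, 20.3]]
grip edges row 250 [[-75.0, 4.9], [-75.0, 34.4]]
trigger row250 (-21..-13) [[-73.7, -16.2], [-73.7, -4.8]]
head back (45), sides(-26,26) [[-15.4, 47.4], [-45.5, 2.0], [24.4, 1.4]]
```

The y shift is about +3 mm, so the grip is 4.4 mm in tool +z. I'm going down and squeezing.

```bash
sed -i 's/^SC=.*/SC=(np.array([.5505,.2705]),-.219)/' h.py
python3 -m jog '[[8.5,[0,1,0.45],0],[8.5,[0,3,0],0],[8.5,[0,3,0],0],[8.5,[0,2.5,0],0],[8.5,[0,0.8,0],0],[8.5,[0,0,0],0]]'
python3 -m jog '[[6.5,[0,0,0],0],[5.5,[0,0,0],0],[5,[0,0,0],0],[4.5,[0,0,0],0],[4.2,[0,0,0],0],[3.8,[0,0,0],0],[3.8,[0,0,0],0],[3.8,[0,0,0],0]]'
python3 - <<'E'
from h import *
togo(scw([-74,11,126]),-.219); s=ctrl.state(); print(s["force"],s["opening"])
c=ctrl.camera("wrist"); cv2.imwrite("pics/w2.png",c["color"][:,:,::-1])
E
```

```text
clock: 2.5
eef_pos: [0.4806, 0.2979, 0.128]
eef_rot: [-1.571, 0.001, -0.219]
force: [-0.3, -0.5, 0.1]
opening: 0.085
clock: 3.5
eef_pos: [0.4814, 0.2993, 0.1294]
eef_rot: [-1.567, -0.0, -0.221]
force: [-4.0, 5.0, 8.8]
opening: 0.0394
tool shift cm [-0.03  0.34 -0.21] turn deg -0.09 rot [-1.5674e+00 -5.0000e-04 -2.2060e-01] pos [0.4814 0.2993 0.1294]
[-4.00599845  5.02839145  8.7649849 ] 0.03936775033201609
```

View pics/w2.png

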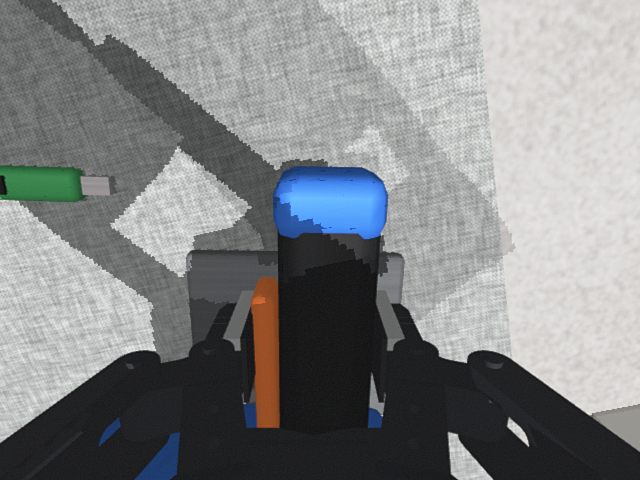

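The wrist view shows the trigger (u≈265) lying flat against the grip, with the pads on both sides, so it is squeezed. I'll press once more to be sure, then release, rise and check the spring-back.

```bash
sed -i 's/^SC=.*/SC=(np.array([.551,.272]),-.219)/' h.py
python3 -m jog '[[3.2,[0,0,0],0],[3.2,[0,0,0],0],[3.2,[0,0,0],0]]'
python3 -m jog '[[6,[0,0,0],0],[8.5,[0,0,0],0],[8.5,[0,0,0],0],[8.5,[0,0,0],0],[8.5,[0,-2,0],0],[8.5,[0,-5,0],0],[8.5,[0,-5,0],0],[8.5,[0,-1,0],0],[8.5,[0,0,0],0]]'
python3 - <<'E'
from h import *
c=ctrl.camera("wrist"); H=hsv(c); m=cv2.inRange(H,(5,150,80),(18,255,255)); m[:,400:]=0
b=blobs(m)[0]; print(cv2.boundingRect(b),cv2.minAreaRect(b)[2], ray(c,b[:,0].mean(0),.155)); cv2.imwrite("pics/w3.png",c["color"][:,:,::-1])
togo([.505,-.178,.26],-1.614)
E
```

```text
clock: 3.92
eef_pos: [0.4814, 0.2993, 0.1294]
eef_rot: [-1.567, -0.0, -0.221]
force: [-4.0, 4.3, 8.8]
opening: 0.0395
clock: 5.05
eef_pos: [0.4812, 0.2977, 0.2586]
eef_rot: [-1.57, -0.001, -0.219]
force: [-0.6, 0.3, -0.3]
opening: 0.085
(258, 206, 38, 82) 69.44395446777344 [[0.48342902 0.27331628 0.155     ]]
tool shift cm [ 12.72  -0.24 -45.87] turn deg 79.92 rot [-1.5713e+00  7.0000e-04 -2.1920e-01] pos [0.4806 0.2974 0.2575]
```

The trigger has sprung back: it is tilted about 20° again, clear of the grip. Next I go above the tray and turn.

```bash

python3 -m jog '[[8.5,[0.6,0,-2],0],[8.5,[1.2,0,-4.5],0],[8.5,[1.2,0,-4.5],0],[8.5,[1.2,0,-4.5],0],[8.5,[1.3,0,-4.5],0],[8.5,[1.3,0,-4.5],0],[8.5,[1.3,0,-4.5],0],[8.5,[1.3,0,-4.5],0],[8.5,[1.3,0,-4.5],0],[8.5,[1.3,0,-4.5],0],[8.5,[1,0,-3],0],[8.5,[0,0,0],10],[8.5,[0,0,0],10],[8.5,[0,0,0],10],[8.5,[0,0,0],10],[8.5,[0,0,0],10],[8.5,[0,0,0],10],[8.5,[0,0,0],10],[8.5,[0,0,0],9.9],[8.5,[0,0,0],0]]'
python3 - <<'E'
from h import *
togo([.505,-.178,.26],-1.614); print(ctrl.state()["qpos"].round(2))
c=ctrl.camera("wrist"); H=hsv(c); cv2.imwrite("pics/w4.png",c["color"][:,:,::-1])
m=cv2.inRange(H,(45,100,40),(85,255,255))
for b in blobs(m,200)[:2]:
    P=np.float32(ray(c,b[:,0],.136)[:,:2]); r=cv2.minAreaRect(P); print(cv2.boundingRect(b),np.round(cv2.boxPoints(r),4).tolist(),r[0])
E
```

```text
clock: 7.6
eef_pos: [0.5077, -0.1752, 0.257]
eef_rot: [-1.573, 0.0, -1.613]
force: [0.7, -0.4, -0.1]
opening: 0.0851
tool shift cm [ 0.29 -0.3  -0.26] turn deg 0.06 rot [-1.5731e+00  5.0000e-04 -1.6130e+00] pos [ 0.5077 -0.1752  0.257 ]
[-0.33  0.19  1.79 -0.    1.16 -0.29]
(301, 86, 18, 270) [[0.49470001459121704, -0.273499995470047], [0.5059000253677368, -0.27390000224113464], [0.5141000151634216, -0.08640000224113464], [0.5029000043869019, -0.08590000122785568]] (0.5043896436691284, -0.17992563545703888)
```

View pics/w4.png

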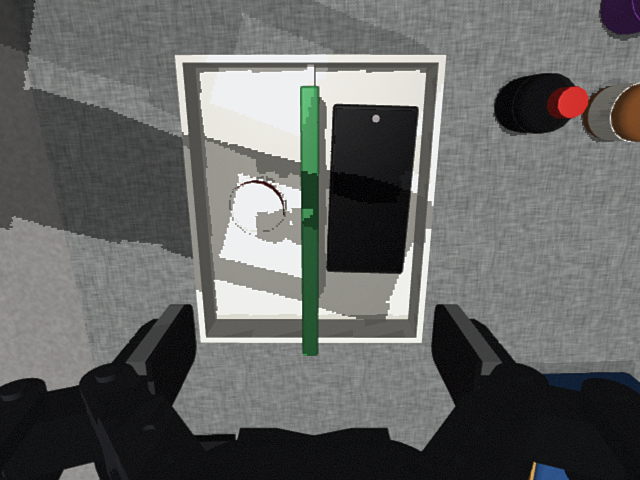

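The wrist view shows the handle along u≈310, with the phone at corners (333,105)–(404,273) and the tin at (258,207). I'll work out the balance point.

```bash
python3 - <<'E'
from h import *
c=ctrl.camera("wrist"); y=-.044; h=np.array([.5044,-.180]); 
def loc(P): d=P[:,:2]-h; return np.c_[np.cos(y)*d[:,0]+np.sin(y)*d[:,1],-np.sin(y)*d[:,0]+np.cos(y)*d[:,1]]*1000
p=loc(ray(c,[[333,105],[418,106],[404,273],[328,270]],.048)); t=loc(ray(c,[[258,207]],.062))
tr=loc(ray(c,[[176,56],[446,56],[423,342],[203,342]],.075)); 
print(p.round(),p.mean(0).round(1),t.round(1),tr.round(),tr.mean(0).round(1))
b=(.18*p.mean(0)+.07*t[0])/(.32+.25); print("balance",b.round(1))
g=h+np.array([-np.sin(y),np.cos(y)])*b[1]/1000; print(g); togo([*g,.124-.019],-np.pi/2+y)
E
```

```text
[[ 19.  85.]
 [ 89.  84.]
 [ 87. -63.]
 [ 17. -61.]] [52.8 11.3] [[-44.3   1.7]] [[ -99.  118.]
 [ 100.  119.]
 [ 103. -119.]
 [ -97. -121.]] [ 1.7 -0.7]
balance [11.2  3.8]
[ 0.50456602 -0.1762293 ]
tool shift cm [ 0.13 15.25 -0.33] turn deg 0.27 rot [-1.5723e+00  3.0000e-04 -1.6100e+00] pos [ 0.5082 -0.1751  0.2575]
```

```bash

python3 -m jog '[[8.5,[0.1,2,-0.3],0.2],[8.5,[0,3,0],0],[8.5,[0,3,0],0],[8.5,[0,3,0],0],[8.5,[0,2.5,0],0],[8.5,[0,1.4,0],0],[8.5,[0,0.3,0],0],[8.5,[0,0,0],0],[6,[0,0,0],0],[4,[0,0,0],0],[2,[0,0,0],0],[1.4,[0,0,0],0],[0.5,[0,0,0],0],[0.5,[0,0,0],0],[0.5,[0,0,0],0]]'
python3 - <<'E'
from h import *
s=ctrl.state(); print(s["force"].round(2),s["torque"].round(3),s["eef_pos"].round(4),s["opening"])
E
```

```text
clock: 9.57
eef_pos: [0.5055, -0.1756, 0.1064]
eef_rot: [-1.572, 0.0, -1.617]
force: [-3.6, 0.2, 5.3]
opening: 0.0109
[-3.63  0.2   5.31] [-0.008  0.52   0.142] [ 0.5055 -0.1756  0.1064] 0.010921712464738833
```

```bash

python3 -m jog '[[0.5,[0,-0.3,0],0],[0.5,[0,-0.5,0],0],[0.5,[0,-0.8,0],0],[0.5,[0,-0.8,0],0],[0.5,[0,-0.6,0],0],[0.5,[0,-0.3,0],0],[0.5,[0,0,0],0],[0.5,[0,0,0],0]]'
python3 - <<'E'
from h import *
s=ctrl.state(); print(s["force"].round(2),s["torque"].round(3),s["eef_pos"].round(4),s["eef_rot"].round(4),s["opening"])
c=ctrl.camera("wrist"); cv2.imwrite("pics/w5.png",c["color"][:,:,::-1])
c=ctrl.camera("scene"); a=cv2.resize(c["color"][130:280,130:330],None,fx=3,fy=3); w=cv2.imread("pics/w5.png"); w=cv2.resize(w,(400,300)); cv2.imwrite("pics/s5.png",np.vstack([a[:,:,::-1],np.pad(w,((0,0),(0,200),(0,0)))])[:600] if 0 else np.hstack([cv2.resize(a[:,:,::-1],(400,300)),w]))
E
```

```text
clock: 10.58
eef_pos: [0.5058, -0.1756, 0.1391]
eef_rot: [-1.571, 0.0, -1.617]
force: [-0.2, -0.4, -6.4]
opening: 0.0107
[-0.15 -0.36 -6.41] [ 0.007  0.07  -0.024] [ 0.5058 -0.1756  0.1391] [-1.5712e+00  1.0000e-04 -1.6172e+00] 0.010734930955489304
```

View pics/s5.png

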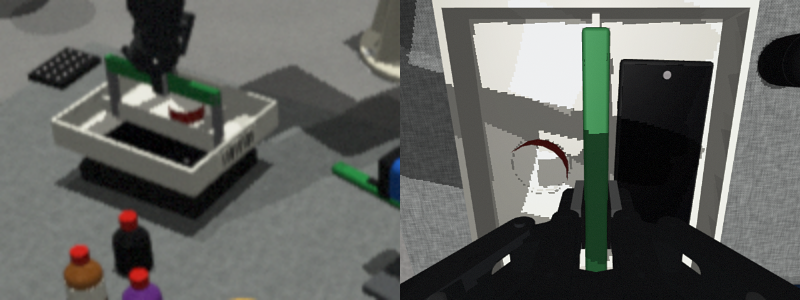

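It lifts cleanly and level, with the phone and tin in place and the label end towards the scanner. I'll raise it and carry it gently.

```bash

python3 -m jog '[[0.5,[0,-0.3,0],0],[0.5,[0,-0.7,0],0.5],[0.5,[0,-1,0],1],[0.5,[0,-1,0],1.5],[0.5,[0,-1,0],1.5],[0.5,[0,-0.9,0],1.5],[0.5,[0,-0.5,0],1.5],[0.5,[0,-0.3,0],1.5],[0.5,[0,0,0],0.9],[0.5,[0,0,0],0],[0.5,[0,0,0],0]]'
python3 - <<'E'
from h import *
g=scw([0,-311.6,196.4]); print(g); togo(g,-.219-np.pi/2)
c=ctrl.camera("wrist"); print(c["mtx"].round(1).tolist()); cv2.imwrite("pics/w6.png",c["color"][:,:,::-1])
H=hsv(c); m=cv2.inRange(H,(45,100,40),(85,255,255)); b=blobs(m,200)[0]
s=ctrl.state(); zt=s["eef_pos"][2]+.019+.012
e=b[b[:,0,1]<=b[:,0,1].min()+1][:,0].mean(0); E=ray(c,e,zt)[0]; d=E-s["eef_pos"]
print("far bar end rel TCP in tool",Ro.from_euler("xyz",s["eef_rot"]).inv().apply(d).round(4),"expected x = -(95-4.4)mm")
E
```

```text
clock: 12.05
eef_pos: [0.5058, -0.1756, 0.196]
eef_rot: [-1.571, 0.0, -1.79]
force: [0.1, 0.3, -6.3]
opening: 0.0113
[ 0.48330377 -0.03215749  0.1964    ]
tool shift cm [-13.52  -0.04  -5.31] turn deg 0.0 rot [-1.5713e+00  1.0000e-04 -1.7898e+00] pos [ 0.5058 -0.1756  0.196 ]
[[405.8, 0.0, 313.4], [0.0, 405.8, 235.4], [0.0, 0.0, 1.0]]
far bar end rel TCP in tool [-0.0893 -0.031  -0.0003] expected x = -(95-4.4)mm
```

```bash

python3 -m jog '[[0.5,[-0.2,0,-0.1],0],[0.5,[-0.5,0,-0.2],0],[0.5,[-0.8,0,-0.4],0],[0.5,[-1,0,-0.5],0],[0.5,[-1,0,-0.5],0],[0.5,[-1,0,-0.5],0],[0.5,[-1,0,-0.5],0],[0.5,[-1,0,-0.5],0],[0.5,[-1,0,-0.5],0],[0.5,[-1,0,-0.5],0],[0.5,[-1,0,-0.5],0],[0.5,[-1,0,-0.5],0],[0.5,[-0.9,0,-0.4],0],[0.5,[-0.5,0,-0.1],0],[0.5,[-0.3,0,-0.1],0],[0.5,[0,0,0],0],[0.5,[0,0,0],0]]'
python3 - <<'E'
from h import *
g=scw([0,-311.6,196.4]); togo(g,-.219-np.pi/2)
c=ctrl.camera("top"); s=ctrl.camera("scene")
cv2.imwrite("pics/t7.png",np.hstack([cv2.resize(c["color"][200:330,220:420],(400,260)),cv2.resize(s["color"][130:310,150:427],(400,260))])[:,:,::-1])
# scanner window & label expected pixels, both views
st=ctrl.state(); y=st["eef_rot"][2]+np.pi/2; t=np.array([-np.sin(y),np.cos(y)]); o=st["eef_pos"][:2]-t*.0044; zt=st["eef_pos"][2]-.0714
lab=np.r_[o+t*.121,zt+.02]
for n,k in(("top",c),("scene",s)): print(n,"win",proj(k,scw([0,-95,145])).round(1),"label",proj(k,lab).round(1),"tray end top corners",proj(k,[np.r_[o+t*.12+q*np.array([t[1],-t[0]])*.1,zt+.04] for q in(1,-1)]).round(1).tolist())
# tray rim in top view
H=hsv(c); m=cv2.inRange(H,(0,0,185),(180,45,255)); k=np.zeros_like(m); k[210:320,300:450]=m[210:320,300:450]
P=np.vstack([b[:,0] for b in blobs(k,40)]); r=cv2.minAreaRect(np.float32(ray(c,P,zt+.04)[:,:2])); print("rim",r, "expected centre",o,"yaw deg",np.degrees(y))
# head sides, top view
m=cv2.inRange(H,(100,120,60),(125,255,255)); k=np.zeros_like(m); k[225:275,225:315]=m[225:275,225:315]
for z in(.165,):
    r=cv2.minAreaRect(np.float32(ray(c,blobs(k)[0][:,0],z)[:,:2])); print("head",r)
E
```

```text
clock: 14.22
eef_pos: [0.4759, -0.0442, 0.1963]
eef_rot: [-1.571, -0.0, -1.79]
force: [0.0, -0.0, -6.2]
opening: 0.0111
tool shift cm [-1.33 -0.02  0.46] turn deg -0.02 rot [-1.5708e+00 -1.0000e-04 -1.7901e+00] pos [ 0.4759 -0.0442  0.1963]
top win [[298.4 259. ]] label [[341.8 270.2]] tray end top corners [[351.0, 231.1], [334.5, 309.7]]
scene win [[323.1 213.8]] label [[290.2 196.6]] tray end top corners [[262.8, 206.6], [314.7, 174.5]]
rim ((0.4727179706096649, -0.06611615419387817), (0.2747200131416321, 0.20126177370548248), 78.24657440185547) expected centre [ 0.47492896 -0.04847928] yaw deg -12.576481894255883
head ((0.5468622446060181, 0.25372737646102905), (0.12014105916023254, 0.0533333383500576), 77.0679931640625)
```

View pics/t7.png

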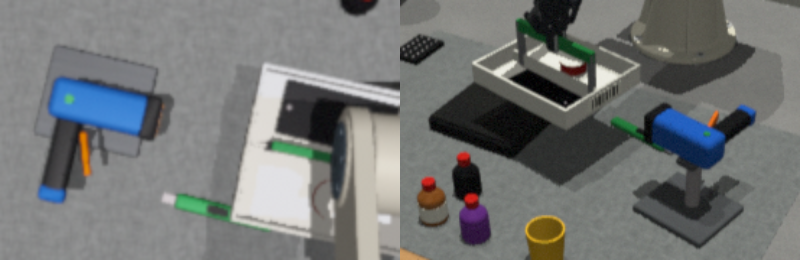

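Both views show the tray level in the air about 11 cm from the window, with the label end facing the scanner. The last correction is -1.3 cm in tool x and +0.45 cm in z.

```bash

python3 -m jog '[[0.5,[-0.2,0,0.1],0],[0.5,[-0.4,0,0.15],0],[0.5,[-0.4,0,0.15],0],[0.5,[-0.2,0,0.05],0],[0.5,[-0.1,0,0],0],[0.5,[0,0,0],0],[0.5,[0,0,0],0],[0.5,[0,0,0],0],[0.5,[0,0,0],0],[0.5,[0,0,0],0]]'
python3 - <<'E'
from h import *
togo(scw([0,-311.6,196.4]),-.219-np.pi/2); s=ctrl.state(); print(s["clock"],s["qd"].round(3),s["force"].round(2),s["torque"].round(3))
c=ctrl.camera("top"); k=ctrl.camera("scene"); w=ctrl.camera("wrist")
cv2.imwrite("pics/f8.png",np.vstack([np.hstack([cv2.resize(c["color"][200:330,220:420],(400,260)),cv2.resize(w["color"],(400,260))]),cv2.resize(k["color"][140:300,200:446],(800,340),interpolation=cv2.INTER_CUBIC)[:,:]])[:600,:,::-1])
# label bars in scene view (dark pixels near expected label)
y=s["eef_rot"][2]+np.pi/2; t=np.array([-np.sin(y),np.cos(y)]); o=s["eef_pos"][:2]-t*.0044; L=np.r_[o+t*.121,s["eef_pos"][2]-.0514]
p=proj(k,L)[0]; u,v=p.round().astype(int); g=cv2.cvtColor(k["color"],cv2.COLOR_RGB2GRAY)[v-18:v+18,u-18:u+18]
ys,xs=np.where(g<90); print("label exp",p.round(1),"dark bars mean",(xs.mean()+u-18).round(1),(ys.mean()+v-18).round(1))
# tray end edge in top view: near edge corners measured vs expected
n=np.array([t[1],-t[0]]); print("exp end corners",proj(c,[np.r_[o+t*.12+q*n*.1,s["eef_pos"][2]-.0314] for q in(1,-1)]).round(1).tolist())
m=cv2.inRange(hsv(c),(0,0,185),(180,45,255)); m[:, :302]=0; m[:,450:]=0; m[:215]=0; m[325:]=0
P=np.vstack([b[:,0] for b in blobs(m,40)]); print("meas leftmost",P[P[:,0].argmin()],"topmost",P[P[:,1].argmin()])
E
```

```text
clock: 15.58
eef_pos: [0.4831, -0.0323, 0.1963]
eef_rot: [-1.571, 0.0, -1.79]
force: [0.6, 0.8, -5.4]
opening: 0.0113
tool shift cm [-0.02 -0.01  0.02] turn deg -0.01 rot [-1.5708  0.     -1.79  ] pos [ 0.4831 -0.0323  0.1963]
15.575 [ 0.    -0.001  0.003 -0.001 -0.001 -0.001] [ 0.63  0.76 -5.43] [-0.016  0.081 -0.063]
label exp [292.9 199.1] dark bars mean 288.7 199.6
exp end corners [[346.2, 228.3], [329.7, 306.8]]
meas leftmost [331 304] topmost [347 229]
```

View pics/f8.png

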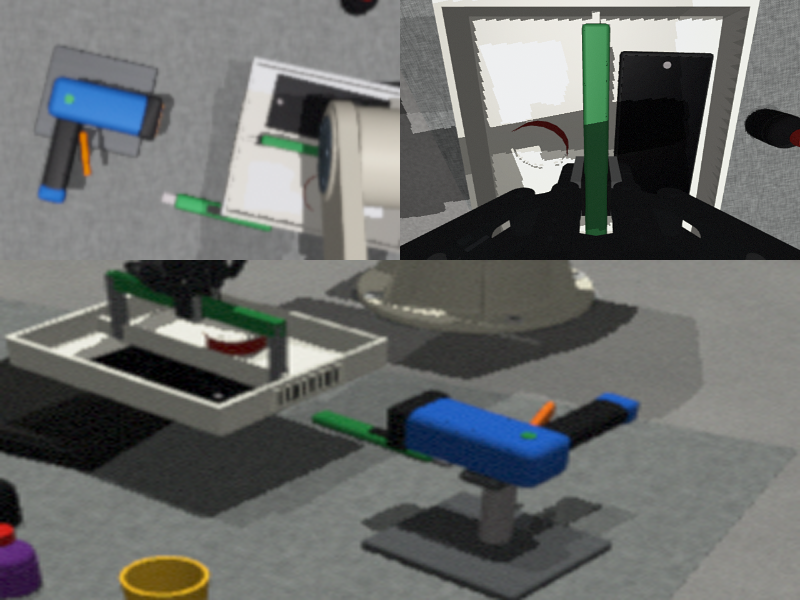

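The tray is level and still. In the scene view the label bars are at about (295,200), against (293,199) predicted, and the trigger is released. The knife, cup and bottle look untouched. Handing in.

```bash
python3 -c "
from workcell import ctrl
print(ctrl.hand_in())"
```

```text
the job is handed in; nothing more can be done
None
```

I handed the job in at about 15.7 s of robot time; the hand-in gave no verdict.

**Trigger:** I squeezed it until it lay flat against the grip, with the finger opening stopped at 39 mm. I then let go, and the wrist camera showed it tilted out again, so it had sprung back.

**Tray:** I picked it up by the green handle near the estimated balance point, with the phone and tin still in it. I carried it level to the scanner and stopped there. The last readings, all against my own estimate of where the scanner is:

| Check | Result |
|---|---|
| Tool position from target | within about 0.3 mm |
| Tool turn from target | about 0.01° |
| Label to window | about 10 cm, by calculation |
| Joint speeds | about zero |
| Load on the wrist | about 5.4 N, no contact seen |

**Checks that disagreed:**
- **Scanner position:** the top camera put it about 3–4 mm away from where the wrist view and the squeeze did. I used the latter, so distance and centring are only good to a few millimetres.
- **Squeeze width:** 39 mm is narrower than the 42 mm given for a full squeeze. I took the trigger as fully home because it lay flat against the grip.
- **Label position:** an automatic check of the label bars came out 4 px off sideways, I think because dark tray contents were counted too. Reading the same picture by eye put them within 2 px of prediction.

The knife and cup looked untouched in the last picture. The bottle was last clearly in view before the final approach.

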